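Charge the mill jar with grinding balls

TASK

Charge the mill jar: turn the rotary tool stand by its knob until its empty slot faces the robot, take the scoop, and with it move every white grinding ball out of the tub into the jar (do not reach into the tub with the fingers; a ball that drops on the bench may be picked up by hand). When the tub is empty, hang the scoop by its collar in the slot that you brought to the front, and put the lid on the jar so that it sits flat. Leave the computer mouse and the small vial where they are and keep the jar upright.

Things in the scene. Friction and masses are not known exactly. Their poses are not given: they have to be found in the camera images.
- tub: open rectangular stainless tub, fixed, 250 mm long (x) by 118 mm wide (y) by 62 mm high, walls and floor 3 mm; origin at the centre of its underside, -x end nearest the robot. The balls start in the half nearer the robot; the far end is clear over 100 mm, so the scoop can be set down there and pushed towards the robot under the balls up to the end wall
- jar: mill jar: round open steel pot standing loose on the bench, 0.9 kg, outer diameter 116 mm (120 mm at the rim), inner diameter 104 mm, 95 mm high, floor 8 mm thick; origin at the centre of its underside, z up. It and the lid change places from start to start
- lid_knob (a point): the jar's lid: steel disc, diameter 120 mm, 220 g, lying loose right way up; this point is the centre of its black knob (diameter 30 mm, 20 mm high; its top is 11 mm above the point), 33 mm above the lid's underside. Below the disc a plug, diameter 94 mm, 6 mm deep, enters the jar's mouth; seated, this point is 122 mm above the jar's origin
- scoop_grip (a point): ball scoop, 160 g, loose: open steel pan with an upright black handle; starts standing on its pan, nose to the robot within 30 degrees. This point is the handle's centre, 115 mm above the pan's underside; -x points to the nose, z up the handle. Handle 24 mm along x, 13 mm along y (grip across y), 49 mm tall, its top 27 mm above the point
- scoop_nose (a point): middle of the front edge of the scoop's pan, at its underside: 42 mm to -x of the handle, 115 mm below its centre. The pan is 78 mm long (the neck rises 11 mm behind it), 83 mm wide outside, 78 mm inside, floor 2.5 mm with a thin edge, side and rear walls 40 mm high; the sides slope down from 45 to 12 mm behind the nose, then the blade is flat. Holds up to 9 balls
- scoop_collar (a point): centre of the underside of the scoop's round collar (diameter 34 mm, 5 mm thick), on the handle's axis 27 mm below the handle's centre; under it runs a round neck of diameter 10 mm, straight for 18 mm. The scoop balances about the handle's axis, so it hangs upright by its collar
- stand: rotary tool stand fixed to the bench: round grey base of diameter 164 mm with a post; origin at the centre of its underside. Its -x axis is its front and points at the robot to within 15 degrees
- rotor (a joint): angle of the stand's turning head about the vertical, radians, counter-clockwise seen from above, without stops; at 0 (or 2 pi) the empty slot points to the stand's front; it turns against light friction (about 0.06 N m) and stays where it is left
- stand_knob (a point): round black knob on the stand's axis, by which the head is turned: diameter 36 mm, 28 mm high; this point is its centre, 220 mm above the bench. The head is a star of five forks; in four hang a spatula, a brush, a ladle and a scraper, fixed to the head, their black handles 80 mm from the axis and up to 54 mm above the forks
- slot (a point): seat of the one empty fork of the head, turning with it: 80 mm from the stand's axis, midway between the two prongs, level with their upper face (182 mm above the bench). -x points outward, z up. The gap is 16 mm wide, open outward; the prongs end 106 mm from the axis with tips turned up 6 mm. A tool's neck goes in the gap and its collar rests on the prongs inside the tips
- mouse: bystander: black computer mouse, 112 x 62 x 36 mm, origin at the centre of its underside
- headspace_vial: bystander: small capped glass vial, diameter 22 mm, 62 mm high, standing; origin at the centre of its underside
- ball1_center (a point): centre of a white ceramic grinding ball, diameter 25 mm, 30 g, smooth (friction about 0.3), stops rolling by itself on the level; between nine and twelve of the twelve balls are there
- ball2_center (a point): centre of a white ceramic grinding ball, diameter 25 mm, 30 g, smooth (friction about 0.3), stops rolling by itself on the level; between nine and twelve of the twelve balls are there
- ball3_center (a point): centre of a white ceramic grinding ball, diameter 25 mm, 30 g, smooth (friction about 0.3), stops rolling by itself on the level; between nine and twelve of the twelve balls are there
- ball4_center (a point): centre of a white ceramic grinding ball, diameter 25 mm, 30 g, smooth (friction about 0.3), stops rolling by itself on the level; between nine and twelve of the twelve balls are there
- ball5_center (a point): centre of a white ceramic grinding ball, diameter 25 mm, 30 g, smooth (friction about 0.3), stops rolling by itself on the level; between nine and twelve of the twelve balls are there
- ball6_center (a point): centre of a white ceramic grinding ball, diameter 25 mm, 30 g, smooth (friction about 0.3), stops rolling by itself on the level; between nine and twelve of the twelve balls are there
- ball7_center (a point): centre of a white ceramic grinding ball, diameter 25 mm, 30 g, smooth (friction about 0.3), stops rolling by itself on the level; between nine and twelve of the twelve balls are there
- ball8_center (a point): centre of a white ceramic grinding ball, diameter 25 mm, 30 g, smooth (friction about 0.3), stops rolling by itself on the level; between nine and twelve of the twelve balls are there
- ball9_center (a point): centre of a white ceramic grinding ball, diameter 25 mm, 30 g, smooth (friction about 0.3), stops rolling by itself on the level; between nine and twelve of the twelve balls are there
- ball10_center (a point): centre of a white ceramic grinding ball, diameter 25 mm, 30 g, smooth (friction about 0.3), stops rolling by itself on the level; between nine and twelve of the twelve balls are there
- ball11_center (a point): centre of a white ceramic grinding ball, diameter 25 mm, 30 g, smooth (friction about 0.3), stops rolling by itself on the level; between nine and twelve of the twelve balls are there
- ball12_center (a point): centre of a white ceramic grinding ball, diameter 25 mm, 30 g, smooth (friction about 0.3), stops rolling by itself on the level; between nine and twelve of the twelve balls are there
There are look-alikes about, which are no part of the job. Leave any orange look-alike of the part that bears lid_knob alone.

How it is judged (in metres and radians):
On the way, in this order (a step that is already met when the one before it is completed fails the run):
1. the empty slot of the tool stand faces the robot (within 34 degrees of the stand's front), the scoop not yet in it (x of slot in the frame of stand below -0.066 m and horizontal distance between scoop_grip and slot above 0.03 m), for 0.2 s.
2. the scoop hangs upright by its collar in that slot (horizontal distance between scoop_grip and slot below 0.015 m and z of scoop_grip in the frame of slot between 0.02 and 0.031 m and angle between scoop_grip's own z axis and vertical below 0.2 rad), for 0.3 s.
At the end, for the whole second after the job is handed in: Every ball present lies in the jar; the jar is upright, its lid centred within 9 mm and flat within 3 degrees (knob 116 to 126 mm above the jar's origin); the scoop hangs upright in the slot, handle within 15 mm of its axis and 20 to 31 mm above the prongs; the slot faces front within 34 degrees (all of step 2 and x of slot in the frame of stand below -0.066 m and horizontal distance between each of ball1_center, ball2_center, ball3_center, ball4_center, ball5_center, ball6_center, ball7_center, ball8_center, ball9_center, ball10_center, ball11_center, ball12_center and jar below 0.05 m and z of ball1_center in the frame of jar between 0 and 0.088 m and z of ball2_center in the frame of jar between 0 and 0.088 m and z of ball3_center in the frame of jar between 0 and 0.088 m and z of ball4_center in the frame of jar between 0 and 0.088 m and z of ball5_center in the frame of jar between 0 and 0.088 m and z of ball6_center in the frame of jar between 0 and 0.088 m and z of ball7_center in the frame of jar between 0 and 0.088 m and z of ball8_center in the frame of jar between 0 and 0.088 m and z of ball9_center in the frame of jar between 0 and 0.088 m and z of ball10_center in the frame of jar between 0 and 0.088 m and z of ball11_center in the frame of jar between 0 and 0.088 m and z of ball12_center in the frame of jar between 0 and 0.088 m and horizontal distance between lid_knob and jar below 0.009 m and z of lid_knob in the frame of jar between 0.116 and 0.126 m and angle between the z axis of lid_knob and the z axis of jar, either way round below 0.06 rad and angle between jar's own z axis and vertical below 0.08 rad); the robot touches nothing.
It fails at once if the fingers touch a ball that lies in the tub (balls leave the tub in the scoop only) ((contact force between the fingers and ball1 above 0.3 N and x of ball1_center in the frame of tub between -0.125 and 0.125 m and y of ball1_center in the frame of tub between -0.059 and 0.059 m and z of ball1_center in the frame of tub below 0.075 m) or (contact force between the fingers and ball2 above 0.3 N and x of ball2_center in the frame of tub between -0.125 and 0.125 m and y of ball2_center in the frame of tub between -0.059 and 0.059 m and z of ball2_center in the frame of tub below 0.075 m) or (contact force between the fingers and ball3 above 0.3 N and x of ball3_center in the frame of tub between -0.125 and 0.125 m and y of ball3_center in the frame of tub between -0.059 and 0.059 m and z of ball3_center in the frame of tub below 0.075 m) or (contact force between the fingers and ball4 above 0.3 N and x of ball4_center in the frame of tub between -0.125 and 0.125 m and y of ball4_center in the frame of tub between -0.059 and 0.059 m and z of ball4_center in the frame of tub below 0.075 m) or (contact force between the fingers and ball5 above 0.3 N and x of ball5_center in the frame of tub between -0.125 and 0.125 m and y of ball5_center in the frame of tub between -0.059 and 0.059 m and z of ball5_center in the frame of tub below 0.075 m) or (contact force between the fingers and ball6 above 0.3 N and x of ball6_center in the frame of tub between -0.125 and 0.125 m and y of ball6_center in the frame of tub between -0.059 and 0.059 m and z of ball6_center in the frame of tub below 0.075 m) or (contact force between the fingers and ball7 above 0.3 N and x of ball7_center in the frame of tub between -0.125 and 0.125 m and y of ball7_center in the frame of tub between -0.059 and 0.059 m and z of ball7_center in the frame of tub below 0.075 m) or (contact force between the fingers and ball8 above 0.3 N and x of ball8_center in the frame of tub between -0.125 and 0.125 m and y of ball8_center in the frame of tub between -0.059 and 0.059 m and z of ball8_center in the frame of tub below 0.075 m) or (contact force between the fingers and ball9 above 0.3 N and x of ball9_center in the frame of tub between -0.125 and 0.125 m and y of ball9_center in the frame of tub between -0.059 and 0.059 m and z of ball9_center in the frame of tub below 0.075 m) or (contact force between the fingers and ball10 above 0.3 N and x of ball10_center in the frame of tub between -0.125 and 0.125 m and y of ball10_center in the frame of tub between -0.059 and 0.059 m and z of ball10_center in the frame of tub below 0.075 m) or (contact force between the fingers and ball11 above 0.3 N and x of ball11_center in the frame of tub between -0.125 and 0.125 m and y of ball11_center in the frame of tub between -0.059 and 0.059 m and z of ball11_center in the frame of tub below 0.075 m) or (contact force between the fingers and ball12 above 0.3 N and x of ball12_center in the frame of tub between -0.125 and 0.125 m and y of ball12_center in the frame of tub between -0.059 and 0.059 m and z of ball12_center in the frame of tub below 0.075 m)).
It fails at once if the mill jar is tipped over (angle between jar's own z axis and vertical above 0.6 rad).
It fails at once if a bystander (computer mouse or small vial) is shifted by more than 30 mm (distance of any of mouse, headspace_vial from where it was at the start of the episode above 0.03 m).
Of ball1, ball2, ball3, ball6, ball7, ball8, ball9, ball10, ball11, ball12 only 7 to 10 are there at a start; the rules pass over those that are not, and their reading is None.
At some moment in a run one of jar, lid may be knocked a few centimetres aside while the robot is not near it.
Once in a run the grip may slacken for a moment while it holds something.
It also fails if it takes over 210 s, if anything falls off the work surface, if the arm or the gripper's body presses on something with over 40 N, if the wrist force passes 120 N, or if a joint passes its speed limit or range.

ROBOT

A 6-joint arm with a two-finger parallel gripper is mounted at the origin on a cart in front of the work surface, level with it; the furniture and walls round the work are solid. World frame = base frame: x ahead of the robot, y to its left, z up, the work surface at z = 0. Lengths are in m, angles in degrees, forces in N, time in s.
With the tool pointing down it reaches from about 0.375 to 0.75 m from the base axis. Payload 9 kg.
Tool frame: the origin (TCP) lies where the fingers leave the gripper's body, on its centre line; the fingertips stand 73 mm ahead of it and the grasp point (between the pads) lies 54 mm ahead of it (robot.tip_reach is the distance from the TCP to the fingertips, in m); z points along the fingers, y is the line along which they close (so a half turn about z gives the same grasp; the last joint's range is limited). The gripper opens to 85 mm and grips with 20 to 120 N. Pads are 22 mm wide; open, the fingers measure 114 mm over their backs; the gripper's body (76 mm by 85 mm) begins 54 mm behind the grasp point. The pads swing forward as they close: fully open they stand 13 mm farther back than shut.
Start: joints at [-84.379, 5.964, 5.575, 89.605, 0, 77.527], TCP at [0.186, -0.57, 0.304] pointing down, gripper open.
Joint ranges: [-171.21, 171.21], [-48.23, 106.86], [-62.78, 66.21], [-105.2, 120.99], [-86.42, 89.51], [-180, 180]. Speed limits (degrees/s): [127.2, 127.2, 147.25, 180, 180, 180].

INTERFACE

Orientations are given as [roll, pitch, yaw] about the fixed x, y, z axes, in that order (R = Rz(yaw) Ry(pitch) Rx(roll)).
In Python, from plant import robot gives the robot as it stands. Calls block until the motion is done:
- robot.move_pose(position, orientation): joint-space move of the TCP to a pose.
- robot.line_to(position, vel=0.15, rotation=None, guard=None): straight line of the TCP; rotation=None keeps the orientation; vel is the mean speed in m/s. With guard (N) it stops when the force on the tool has changed by that much, and returns True; else False.
- robot.goto_joints(angles): joint-space move.
- robot.set_gripper(opening): finger opening in m; the grip force is fixed at half the most; returns when the fingers have stopped.
- robot.pause(seconds).
- robot.ik(position, orientation): joint angles nearest the present ones, or None.
- robot.observe(): the state.
- robot.grab_frame(name): name is "side" or "top" or "wrist"; returns the picture (400x640x3 uint8, blue, green, red); there is no depth.
- robot.get_calibration(name): a dict with "vertical_fov" (degrees; the focal length in pixels is half the picture's height over the tangent of half this angle, whatever the lens; pixels are square), "cx", "cy" (the principal point, pixels), "k1" (the pictures are not rectified: a ray, as slopes to the right and down, at radius r is drawn at 1 + k1 r^2 times it, then the intrinsics apply), "rvec" (rotation vector, rad) and "tvec" (3), from world to camera coordinates, as OpenCV has them. Camera axes: x right, y down, z forward; pixel columns grow to the right and rows downward; lengths in m; the calibration is good to about 2 mm. A picture is of the moment at which its call begins: read the wrist's pose just before it. get_calibration takes no time and is no camera call; for the wrist camera it gives the pose at the moment of the call.
A pose or a line that the arm cannot do raises robot.IKError and nothing moves.
- robot.job_done(): hands the job in; it is judged then, once.
The state is a dict: "time": time; "q": joint angles; "qvel": joint speeds; "joint_torque": joint torques, N m; "tool_pos": TCP position; "tcp_rot": TCP orientation; "ft_force": force on the tool from outside, world axes, zero at the start; "torque": the same for the moment, N m; "gripper_width": finger opening in m; "gripper_force": force on a finger pad.
Only numpy, scipy, OpenCV 4.12 (cv2) and the standard library are available. Lean on these libraries where they do the work, as an engineer would, in place of code of your own. Each camera call takes 0.05 s, during which the arm holds its last target. There are 200 camera calls.

## Working session

There is one attempt and no reset: what is moved stays moved. The work goes in short steps, each a Python script; the robot and the scene stay as the last script left them, time stands still between calls to the robot, and variables do not carry over. Pictures are saved under pics/ and viewed, at most 14 in all, crops included, and the job is handed in when it is done.

```bash
ls; mkdir -p pics; cat > h.py <<'E'
import numpy as np, cv2
from plant import robot
def cal(n):
    c=robot.get_calibration(n); f=200/np.tan(np.radians(c["vertical_fov"])/2)
    R=cv2.Rodrigues(np.array(c["rvec"],float))[0]; t=np.array(c["tvec"],float).ravel()
    return c,f,R,t
def ray(n,uv,C=None):
    c,f,R,t=C or cal(n); d=np.array([(uv[0]-c["cx"])/f,(uv[1]-c["cy"])/f]); s=d.copy()
    for _ in range(20): s=d/(1+c["k1"]*(s@s))
    return -R.T@t, R.T@np.array([s[0],s[1],1.])
def onplane(n,uv,z,C=None):
    o,d=ray(n,uv,C); return o+d*(z-o[2])/d[2]
def proj(n,p,C=None):
    c,f,R,t=C or cal(n); q=R@np.array(p,float)+t; s=q[:2]/q[2]; s=s*(1+c["k1"]*(s@s)); return s*f+[c["cx"],c["cy"]]
def snap(n,name):
    C=cal(n); im=np.ascontiguousarray(robot.grab_frame(n)); cv2.imwrite(f"pics/{name}.png",im); return im,C
def obs():
    o=robot.observe(); print("t",round(o["time"],1),"tcp",np.round(o["tool_pos"],4),np.round(o["tcp_rot"],2),"w",round(o["gripper_width"],4),"f",np.round(o["ft_force"],1),"gf",round(o["gripper_force"],1)); return o
E
python3 - <<'E'
from h import *
a,_=snap("top","top0"); b,_=snap("side","side0")
cv2.imwrite("pics/both.png",np.hstack([a,b])[:, :])
for n in("top","side"):
    c,f,R,t=cal(n); print(n,c["k1"],f,-R.T@t,R[2])
obs(); print(robot.tip_reach)
E
```

```text
pics
top -0.00032702947944207735 446.4294758214539 [0.36993019 0.06048795 1.41949124] [ 0.12081184 -0.00124682 -0.99267464]
side -0.12124441946330877 499.03930542252215 [-0.16890429  1.40911363  1.30100034] [ 0.36468493 -0.69383811 -0.62096182]
t 0.1 tcp [ 0.1863 -0.5701  0.3032] [-1.7993e+02 -1.0000e-02  1.8090e+01] w 0.0853 f [ 0.2 -0.6 -0.9] gf 0.0
0.0726
```

View pics/top0.png

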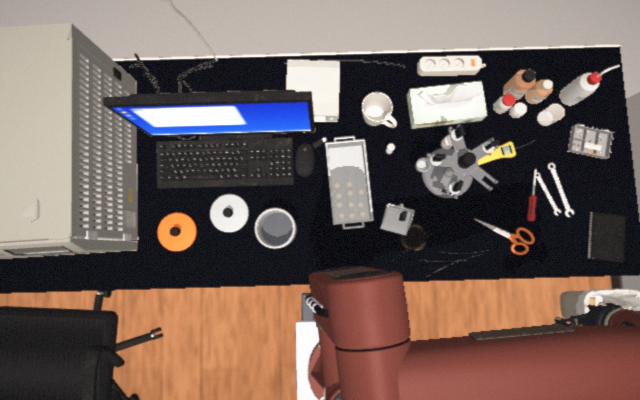

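View pics/side0.png

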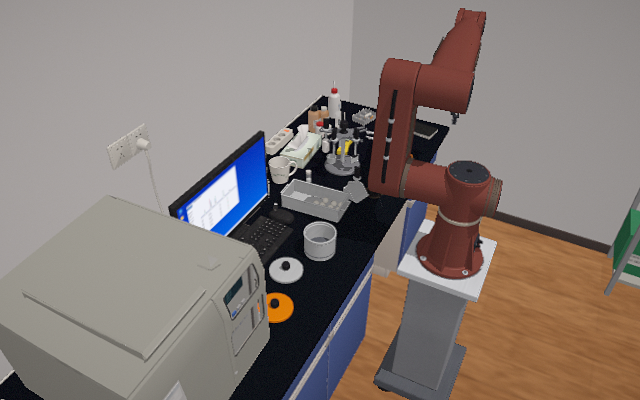

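Top view: jar (275,228), grey lid (229,212) with an orange look-alike at (177,231), tub (349,183), scoop (398,218), stand (452,175), vial (390,148) and mouse (305,158). A mug (378,108) and a dark round thing at (413,237) could also mislead. I'll take the grey lid and check it in a close crop.

```bash
python3 - <<'E'
from h import *
im=cv2.imread("pics/top0.png")
cv2.imwrite("pics/c1.png",cv2.resize(im[110:260,310:510],None,fx=4,fy=4,interpolation=cv2.INTER_CUBIC))
C=cal("top")
for n,uv,z in [("lidknobtop",(228,212),.044),("lid disc",(229,213),.02),("orange",(177,231),.02),("jar rim",(275,228),.095),("tubcorners",(326,139),.062),("",(366,136),.062),("",(373,221),.062),("",(332,225),.062),("scoop handle top",(408,209),.142),("vial",(390,148),.06),("mouse",(305,158),.03),("stand base",(447,178),.02)]:
    p=onplane("top",uv,z,C); print(n,np.round(p,3),round(np.hypot(p[0],p[1]),3))
E
```

```text
lidknobtop [0.494 0.357 0.044] 0.609
lid disc [0.493 0.359 0.02 ] 0.61
orange [0.441 0.522 0.02 ] 0.683
jar rim [0.438 0.207 0.095] 0.484
tubcorners [0.711 0.048 0.062] 0.713
 [ 0.717 -0.077  0.062] 0.721
 [ 0.452 -0.088  0.062] 0.461
 [0.444 0.037 0.062] 0.445
scoop handle top [ 0.479 -0.181  0.142] 0.512
vial [ 0.678 -0.15   0.06 ] 0.694
mouse [0.66  0.116 0.03 ] 0.67
stand base [ 0.584 -0.333  0.02 ] 0.672
```

View pics/c1.png

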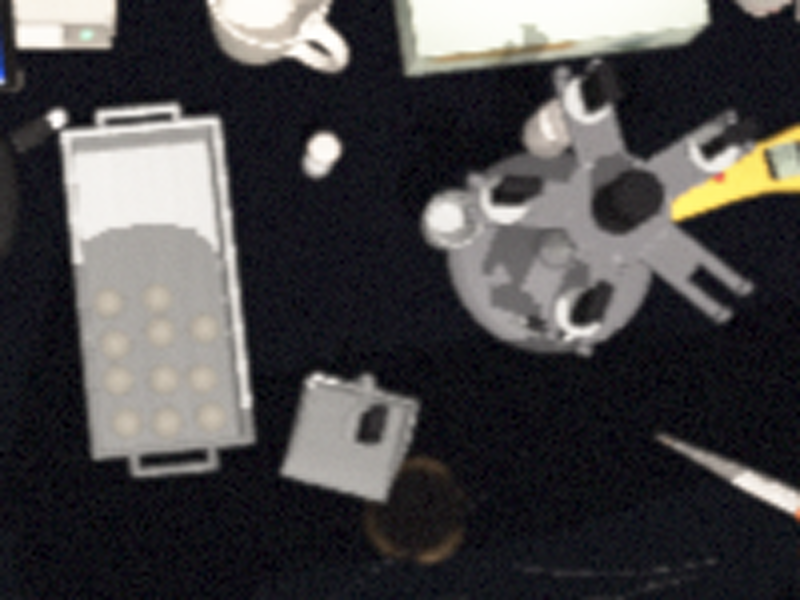

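Close crop shows 11 balls in the tub's near half, the scoop with its nose towards the robot (nose edge (282,473)–(385,500) in the crop), the stand knob (628,195) and the empty fork pointing lower right (720,290). Next I compute positions, check reach, and look from above the stand.

```bash
python3 - <<'E'
from h import *
C=cal("top"); f=lambda u,v:(310+u/4,110+v/4)
k=onplane("top",f(628,195),.225,C); s=onplane("top",f(735,303),.185,C); print("knob",k,np.hypot(*k[:2]),"tips",s, np.hypot(*(s-k)[:2]),np.degrees(np.arctan2(*(s-k)[1::-1])))
print("to robot",np.degrees(np.arctan2(-k[1],-k[0])))
for uv,z in [((373,415),.142),((282,473),.0),((385,500),.0)]: print("scoop",onplane("top",f(*uv),z,C))
for y in range(-180,181,30):
    print(y,[None if (q:=robot.ik([k[0],k[1],z],[180,0,y])) is None else np.round(q)[[3,4,5]] for z in(.275,.38)])
E
```

```text
knob [ 0.60433943 -0.33277254  0.225     ] 0.6899012301069143 tips [ 0.53348305 -0.41537104  0.185     ] 0.10882619166080396 -130.62434377434806
to robot 151.16112840247044
scoop [ 0.46568475 -0.16674879  0.142     ]
scoop [ 0.43231229 -0.11756146  0.        ]
scoop [ 0.40865583 -0.19813991  0.        ]
-180 [array([ 89.,   0., -40.]), array([101.,   0., -40.])]
-150 [array([ 89.,   0., -70.]), array([101.,   0., -70.])]
-120 [array([  89.,    0., -100.]), array([ 101.,    0., -100.])]
-90 [array([  89.,    0., -130.]), array([ 101.,    0., -130.])]
-60 [array([  89.,    0., -160.]), array([ 101.,    0., -160.])]
-30 [array([ 89.,   0., 170.]), array([101.,   0., 170.])]
0 [array([ 89.,   0., 140.]), array([101.,   0., 140.])]
30 [array([ 89.,   0., 110.]), array([101.,   0., 110.])]
60 [array([89.,  0., 80.]), array([101.,   0.,  80.])]
90 [array([89.,  0., 50.]), array([101.,   0.,  50.])]
120 [array([89.,  0., 20.]), array([101.,   0.,  20.])]
150 [array([ 89.,   0., -10.]), array([101.,   0., -10.])]
180 [array([ 89.,   0., -40.]), array([101.,   0., -40.])]
```

```bash
python3 - <<'E'
from h import *
robot.move_pose([.604,-.333,.42],[180,0,130]); obs()
im,C=snap("wrist","w1")
print(proj("wrist",[.604,-.333,.234],C),proj("wrist",[.533,-.415,.182],C), -C[2].T@C[3])
E
```

```text
t 1.9 tcp [ 0.6034 -0.3339  0.4197] [-1.7998e+02 -2.0000e-02  1.2989e+02] w 0.0852 f [ 0.5  0.2 -0.3] gf 0.0
[323.70862809 188.15895591] [205.82547716 190.03733962] [ 0.5536215  -0.27419706  0.4899586 ]
```

View pics/w1.png

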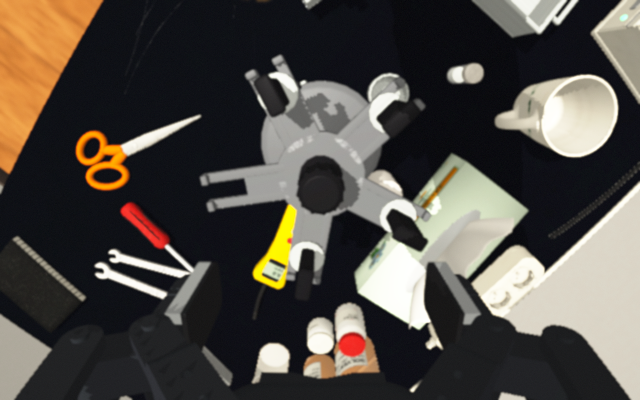

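```bash
cat >> h.py <<'E'
def turnknob(kx,ky,y0,y1):
    robot.set_gripper(.07)
    robot.line_to([kx,ky,.277],vel=.12,guard=15)
    robot.set_gripper(.03); obs()
    n=max(1,int(abs(y1-y0)/13)+1)
    for i in range(1,n+1): robot.line_to([kx,ky,.277],rotation=[180,0,y0+(y1-y0)*i/n],vel=.1)
    obs(); robot.set_gripper(.07); robot.line_to([kx,ky,.42],vel=.2)
E
python3 - <<'E'
from h import *
im=cv2.imread("pics/w1.png"); C=cal("wrist")
k=onplane("wrist",(322,192),.234,C); s=onplane("wrist",(205,193),.184,C)
print(k,s,np.hypot(*(s-k)[:2]),np.degrees(np.arctan2(*(s-k)[1::-1])))
kx,ky=(k[:2]+[.604,-.333])/2
print(kx,ky)
turnknob(kx,ky,130,130-78)
im,C=snap("wrist","w2"); print(proj("wrist",[kx,ky,.234],C))
a=np.radians(151);print(proj("wrist",[kx+.106*np.cos(a),ky+.106*np.sin(a),.184],C))
E
```

```text
[ 0.60487969 -0.33621692  0.234     ] [ 0.53404907 -0.4169901   0.184     ] 0.10743036596926824 -131.24777234767265
0.6044398447786179 -0.3346084618380436
t 4.0 tcp [ 0.6034 -0.3358  0.2781] [-1.7982e+02  6.0000e-02  1.2993e+02] w 0.0343 f [-7.6 -3.   5.2] gf 61.0
t 6.4 tcp [ 0.6043 -0.3358  0.2781] [1.7989e+02 1.0000e-01 5.2060e+01] w 0.0348 f [-2.  -5.6  4.3] gf 61.0
[320.11720396 190.46921966]
[204.64294576 191.71726801]
```

View pics/w2.png

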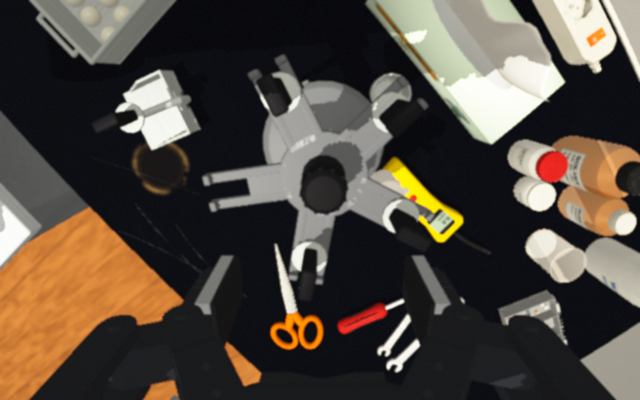

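Fork tips now at (208,192), knob (325,190): the slot faces about 151°, toward the robot. Now the scoop.

```bash
python3 - <<'E'
from h import *
robot.move_pose([.462,-.169,.31],[180,0,164]); obs()
im,C=snap("wrist","w3")
print(proj("wrist",[.462,-.169,.142],C),proj("wrist",[.4205,-.158,0],C))
E
```

```text
t 9.4 tcp [ 0.4622 -0.1692  0.3102] [-1.7999e+02  2.0000e-02  1.6394e+02] w 0.0702 f [-0.3  0.9  0.2] gf 0.0
[323.98454866 195.85837618] [322.55612779 114.75980189]
```

View pics/w3.png

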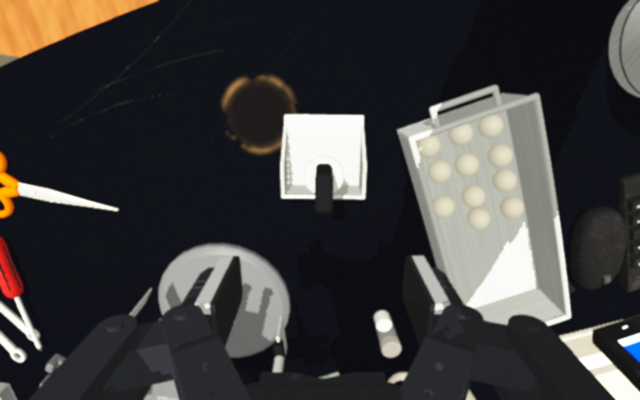

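Handle top at (324,195), nose edge (284,114)–(366,115) level in the picture; 11 balls in the tub; tub rim corners (398,130), (541,93), (571,319).

```bash
cat >> h.py <<'E'
def Rt(yaw,p):
    from scipy.spatial.transform import Rotation as Ro
    return Ro.from_euler("xyz",[180,p,yaw],degrees=True).as_matrix()
def nose_tcp(nose,yaw,p=0,dz=0.,dx=0.):
    "TCP for the scoop's nose at a point; tool x = nose direction, p>0 nose down; yaw is the tool's"
    return np.array(nose,float)-Rt(yaw,p)@np.array([.042+dx,0,.169+dz])
def go(nose,yaw,p=0,vel=.15,guard=None,dz=0.,dx=0.):
    return robot.line_to(list(nose_tcp(nose,yaw,p,dz,dx)),vel=vel,rotation=[180,p,yaw],guard=guard)
E
python3 - <<'E'
from h import *
C=cal("wrist")
a=onplane("wrist",(284,114),0.002,C);b=onplane("wrist",(366,115),0.002,C)
e=(b-a)[:2];print("nose",a,b,np.hypot(*e),"yaw",np.degrees(np.arctan2(e[0],-e[1])) )
h=onplane("wrist",(324,212),.142,C);print("handle rear top",h,onplane("wrist",(324,165),.142,C))
T=[onplane("wrist",p,.062,C)for p in[(398,130),(541,93),(571,319)]]
for p in T: print("tub",np.round(p,4))
d=(T[1]-T[2])[:2];print(np.hypot(*d),np.degrees(np.arctan2(-d[1],-d[0])),np.hypot(*(T[1]-T[0])[:2]))
u=-d/np.hypot(*d); n=np.array([-u[1],u[0]]); print("ctr from near",(T[0]+T[1])[:2]/2+u*.125)
c=(T[0]+T[1])[:2]/2+u*.125
for p in[(430,146),(461,133),(490,126),(441,171),(468,164),(501,155),(474,197),(505,180),(444,206),(479,217),(513,207)]:
    q=onplane("wrist",p,.0155,C)[:2]-c; print(np.round([q@u,q@n],3))
E
```

```text
nose [ 0.40843427 -0.19638478  0.002     ] [ 0.43310274 -0.11455059  0.002     ] 0.08547144023844096 yaw 163.22484915338242
handle rear top [ 0.47372064 -0.1724073   0.142     ] [ 0.44077733 -0.1629526   0.142     ]
tub [ 0.4463 -0.0957  0.062 ]
tub [0.4483 0.0361 0.062 ]
tub [0.7045 0.051  0.062 ]
0.25662959987340306 3.325699885663844 0.13182232139989367
ctr from near [ 0.57210491 -0.0225294 ]
[-0.094 -0.031]
[-0.097  0.003]
[-0.094  0.033]
[-0.064 -0.027]
[-0.062  0.002]
[-0.06   0.039]
[-0.023  0.001]
[-0.031  0.038]
[-0.024 -0.033]
[0.002 0.002]
[0.003 0.041]
```

```bash
python3 - <<'E'
from h import *
robot.set_gripper(.05)
robot.line_to([.461,-.1677,.2],vel=.15,rotation=[180,0,163.2])
print(robot.line_to([.461,-.1677,.173],vel=.06,guard=8))
robot.set_gripper(.005); obs()
robot.line_to([.461,-.1677,.25],vel=.12); obs()
im,C=snap("wrist","w4")
E
```

```text
False
t 11.7 tcp [ 0.4612 -0.1679  0.1734] [-1.7998e+02  5.0000e-02  1.6320e+02] w 0.012 f [-0.2 -1.2  2.3] gf 58.9
t 12.5 tcp [ 0.4608 -0.1675  0.2491] [ 1.7998e+02 -6.0000e-02  1.6320e+02] w 0.0127 f [ 0.2  0.1 -1.1] gf 58.4
```

View pics/w4.png

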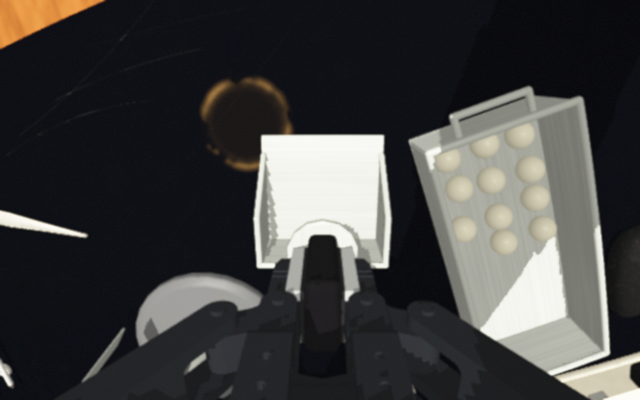

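Scoop held straight; nose edge (261,135)–(384,135). Now pass 1 along the tub's left wall.

```bash
cat >> h.py <<'E'
TY=2.8; TC=np.array([.577,-.0215]); DZ=.004
def tub(x,y,z):
    a=np.radians(TY); return np.array([TC[0]+x*np.cos(a)-y*np.sin(a),TC[1]+x*np.sin(a)+y*np.cos(a),z])
def totub(p):
    a=np.radians(TY); d=np.array(p[:2])-TC; return np.array([d@[np.cos(a),np.sin(a)],d@[-np.sin(a),np.cos(a)],p[2]])
def nosenow(dx=0.):
    from scipy.spatial.transform import Rotation as Ro
    o=robot.observe(); R=Ro.from_euler("xyz",o["tcp_rot"],degrees=True).as_matrix()
    return np.array(o["tool_pos"])+R@np.array([.042+dx,0,.169+DZ])
E
python3 - <<'E'
from h import *
C=cal("wrist"); z=robot.observe()["tool_pos"][2]-.173
a=onplane("wrist",(261.5,135),z,C);b=onplane("wrist",(384,135),z,C); m=(a+b)/2; print("nose seen",m,"exp",nosenow(),np.hypot(*(a-b)[:2]))
W=180+TY-360
go([.461,-.14,.12],W,dz=DZ); 
go(tub(.024,-.003,.12),W,dz=DZ,vel=.2)
go(tub(.024,-.003,.02),W,dz=DZ,vel=.12)
print(go(tub(.024,-.003,-.004),W,p=1,dz=DZ,vel=.02,guard=4)); n=nosenow(); print("floor",totub(n)); obs()
E
```

```text
nose seen [ 0.41972875 -0.15565563  0.07586619] exp [ 0.42020313 -0.15514155  0.07593332] 0.08349838305910232
True
floor [ 0.02405318 -0.00296758  0.00332668]
t 16.0 tcp [ 0.641  -0.0213  0.1768] [ 180.     0.7 -177.2] w 0.0127 f [-0.7 -0.7  4. ] gf 59.3
```

```bash
python3 - <<'E'
from h import *
W=180+TY-360; zf=.0036
print("wall",go(tub(.024,.03,zf+.001),W,p=.5,dz=DZ,vel=.03,guard=6)); n=totub(nosenow()); print(n)
y=n[1]-.002
go(tub(.024,y,zf),W,p=1,dz=DZ,vel=.03); obs()
print("end",go(tub(-.130,y,zf),W,p=1,dz=DZ,vel=.05,guard=22)); print(totub(nosenow())); obs()
im,C=snap("wrist","w5")
E
```

```text
wall True
[0.0232291  0.01925512 0.00360736]
t 17.0 tcp [ 6.387e-01 -6.000e-04  1.771e-01] [ 179.92    0.98 -177.19] w 0.0124 f [-1.   1.9  1.7] gf 59.6
end False
[-0.12740084  0.01669968  0.00519863]
t 20.2 tcp [ 0.4869 -0.009   0.1791] [-179.95    1.3  -177.18] w 0.0128 f [ 7.7 -3.   4.4] gf 59.8
```

View pics/w5.png

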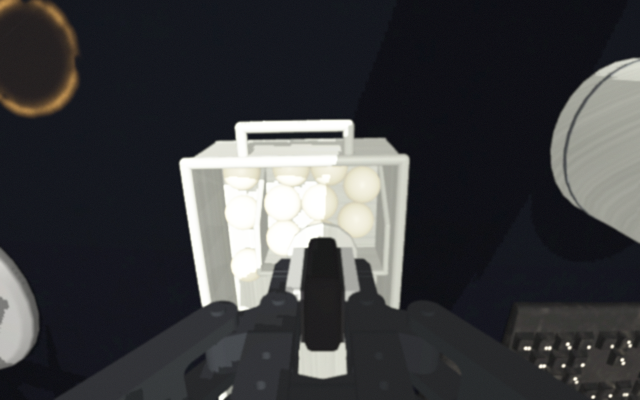

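Pan holds two columns (about 8 balls); three remain in the right-hand column at (243,175), (241,212), (245,263). Tilt back and lift.

```bash
cat >> h.py <<'E'
def tilt_lift(P0,W,pmax=22,zl=.0):
    for p in range(0,pmax+1,2):
        P=np.array(P0)+[0,0,.001+zl*p/pmax]
        robot.line_to(list(P-Rt(W,-p)@np.array([-.036,0,.169+DZ])),rotation=[180,-p,W],vel=.03)
def nosetcp_line(nose,W,p,**k): return go(nose,W,p,dz=DZ,**k)
E
python3 - <<'E'
from h import *
W=180+TY-360
n=totub(nosenow()); P=tub(n[0]+.078,n[1],.004)
tilt_lift(P,W,zl=.004); obs()
n=nosenow(); print(totub(n))
go(n+[.004,0,.07],W,-22,dz=DZ,vel=.08); obs()
im,C=snap("wrist","w6")
E
```

```text
t 24.5 tcp [ 0.5582 -0.0057  0.1828] [ 179.99  -21.97 -177.19] w 0.0121 f [-0.5 -0.6 -3.6] gf 59.1
[-0.1216401   0.01670587  0.03805556]
t 25.6 tcp [ 0.5621 -0.0056  0.2521] [ 179.98  -22.05 -177.19] w 0.0128 f [-0.   0.  -4.2] gf 59.1
```

View pics/w6.png

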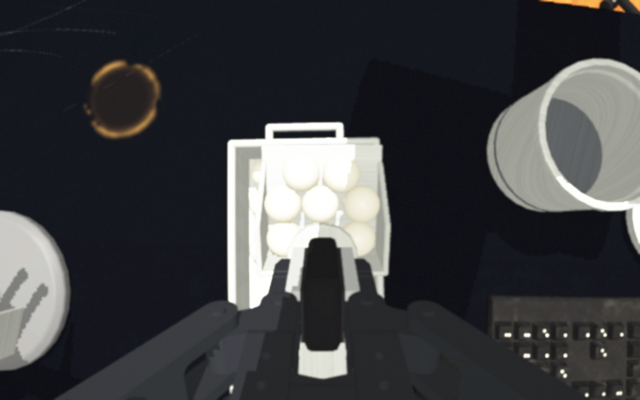

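Eight-ball load, jar visible at right (rim around (600,135)). Check the jar position from nearer and the pour reach.

```bash
python3 - <<'E'
from h import *
W=180+TY-360
n=nosenow(); go(n+[-.0,.10,.05],W,-22,dz=DZ,vel=.15)
im,C=snap("wrist","w7"); t,_=snap("top","top7")
J=np.array([.438,.207,.105])
print(proj("wrist",[.438,.207,.095],C))
for yaw in (-177,-160,160,140,120,100,-130,-100):
    r=[]
    for p in(0,20,40,55,65):
        d=np.array([np.cos(np.radians(yaw)),np.sin(np.radians(yaw)),0])
        q=robot.ik(list(nose_tcp(J+[0,0,.005]-.02*d,yaw,p,DZ)),[180,p,yaw]); r.append(None if q is None else [int(v) for v in q])
    print(yaw,r)
E
```

```text
[460.88982785 137.15162003]
-177 [[8, -4, -6, 87, 0, 5], [11, -37, -34, 72, -2, 7], None, None, None]
-160 [[10, -3, -6, 87, 0, -9], [7, -38, -35, 73, 4, -11], None, None, None]
160 [[6, -6, -9, 87, 0, 26], [15, -31, -30, 74, -11, 33], None, None, None]
140 [[4, -9, -11, 87, 0, 44], [17, -24, -25, 78, -16, 56], [33, -29, -34, 70, -38, 68], [44, -23, -38, 67, -54, 79], [49, -15, -37, 66, -64, 88]]
120 [[2, -12, -14, 88, 0, 62], [19, -16, -18, 83, -19, 78], [34, -8, -17, 84, -39, 95], [43, 5, -12, 90, -52, 112], [47, 17, -6, 98, -59, 126]]
100 [[2, -16, -18, 88, 0, 82], [19, -8, -11, 89, -19, 99], [32, 9, -1, 97, -36, 118], [39, 26, 10, 109, -45, 134], [42, 39, 18, 118, -49, 146]]
-130 [[14, -4, -7, 87, 0, -35], [2, -33, -32, 77, 14, -45], None, None, None]
-100 [[16, -7, -10, 87, 0, -63], [0, -23, -24, 85, 19, -79], [-18, -27, -33, 91, 39, -100], [-30, -18, -35, 99, 50, -122], [-35, -6, -33, 105, 54, -139]]
```

View pics/w7.png

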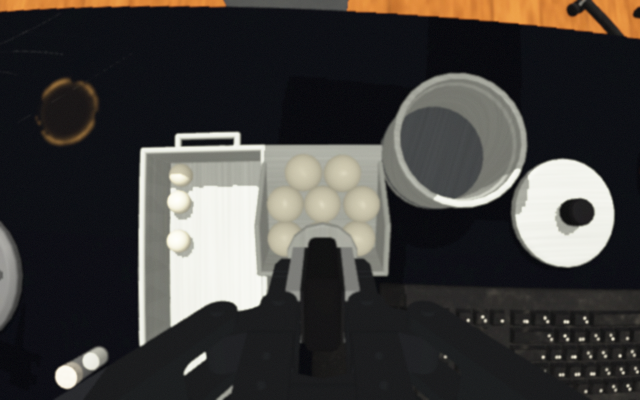

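Jar rim centred (460.5,140), the 8-ball load is in the pan, lid at (563,212), three balls left at (180,175), (178,201), (178,240). Pour with yaw 120.

```bash
cat >> h.py <<'E'
def pour(J,yaw=120,off=.015,zn=.104):
    d=np.array([np.cos(np.radians(yaw)),np.sin(np.radians(yaw))]); xy=np.array(J[:2])-off*d
    up=[xy[0],xy[1],.19]; N=[xy[0],xy[1],zn]
    go(up,yaw,-22,dz=DZ,vel=.12); go(N[:2]+[zn+.004],yaw,-14,dz=DZ,vel=.1)
    for p in list(range(-10,61,4)): go(N,yaw,p,dz=DZ,vel=.05)
    robot.pause(.6); obs()
    return N
E
python3 - <<'E'
from h import *
im=cv2.imread("pics/w7.png"); C=cal("wrist")
J=onplane("wrist",(460.5,140),.095,C); print("jar",J); t=cv2.imread("pics/top7.png"); print(proj("top",J))
N=pour(J)
im,C=snap("wrist","w8")
E
```

```text
jar [0.44050429 0.20649573 0.095     ]
[275.06022421 227.08163629]
t 36.5 tcp [0.3858 0.3013 0.2313] [180.  58. 120.] w 0.0122 f [ 0.5 -0.2 -1.5] gf 59.4
```

View pics/w8.png

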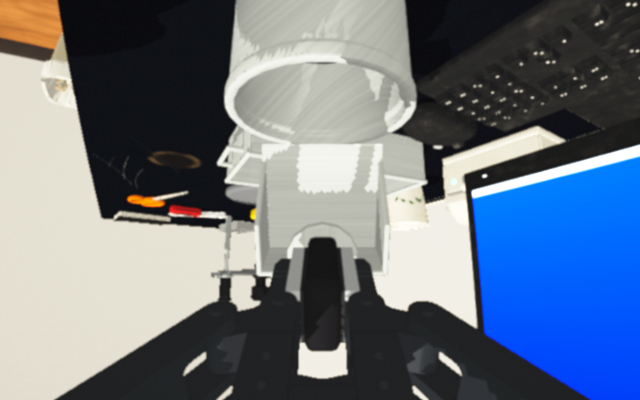

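Pan is empty and still straight in the grip (nose at row 144). Second pass along the right wall.

```bash
python3 - <<'E'
from h import *
W=180+TY-360
d=np.array([-.5,.866]);xy=np.array([.4405,.2065])-.015*d
go([*xy,.16],120,30,dz=DZ,vel=.2); go([*xy,.2],120,0,dz=DZ,vel=.2)
go(tub(.024,.003,.12),W,0,dz=DZ,vel=.25)
go(tub(.024,.003,.02),W,dz=DZ,vel=.15)
t,C=snap("top","top9")
print(go(tub(.024,.003,-.004),W,p=1,dz=DZ,vel=.03,guard=4)); n=totub(nosenow()); print("floor",n); zf=n[2]+.0003
print("wall",go(tub(.024,-.03,zf+.001),W,p=.5,dz=DZ,vel=.03,guard=6)); n=totub(nosenow()); print(n)
y=n[1]+.002
go(tub(.024,y,zf),W,p=1,dz=DZ,vel=.03)
print("end",go(tub(-.131,y,zf),W,p=1,dz=DZ,vel=.06,guard=22)); n=totub(nosenow()); print(n); obs()
tilt_lift(tub(n[0]+.078,n[1],.004),W,zl=.004)
n=nosenow(); go(n+[.004,0.1,.12],W,-22,dz=DZ,vel=.12); obs()
w,_=snap("wrist","w10")
cv2.imwrite("pics/v10.png",np.hstack([cv2.resize(t[190:270,220:380],(480,240),interpolation=cv2.INTER_CUBIC),cv2.resize(w,(384,240))])[:, :800])
E
```

```text
True
floor [0.02467241 0.002833   0.00514648]
wall True
[ 0.02385444 -0.00913449  0.00518141]
end False
[-0.12969699 -0.00735287  0.00601549]
t 44.4 tcp [ 0.4863 -0.0332  0.1798] [-179.98    1.13 -177.18] w 0.0124 f [ 5.8  0.7 -0.4] gf 59.5
t 50.0 tcp [0.561  0.0699 0.302 ] [ 180.    -22.05 -177.22] w 0.0124 f [-0.7 -0.3 -3. ] gf 73.8
```

View pics/v10.png

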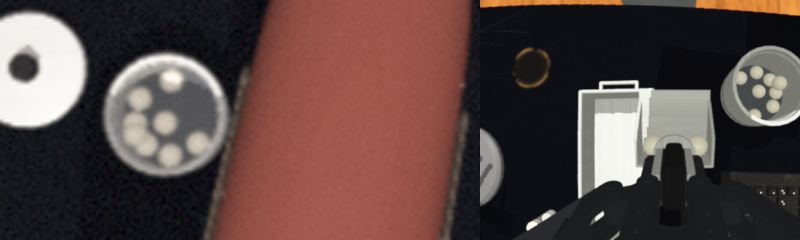

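Eight balls in the jar; pan carries the rest (two visible, one behind the handle). Jar check by projection, then pour and look.

```bash
python3 - <<'E'
from h import *
W=180+TY-360
C=cal("wrist"); J=np.array([.4405,.2065,.095]); print("pred",proj("wrist",J,C),"seen ~472,142 ->",onplane("wrist",(472,142),.095,C))
pour(J)
d=np.array([-.5,.866]);xy=J[:2]-.015*d
go([*xy,.16],120,30,dz=DZ,vel=.2); go([*xy,.2],120,0,dz=DZ,vel=.2)
go([.52,.06,.19],W,0,dz=DZ,vel=.25); obs()
w,_=snap("wrist","w11")
E
```

```text
pred [486.70096278 142.80474742] seen ~472,142 -> [0.44056578 0.19325308 0.095     ]
t 60.0 tcp [0.3858 0.3013 0.2313] [180.  58. 120.] w 0.0121 f [-0.3  0.  -1.6] gf 74.0
t 62.8 tcp [0.5615 0.0632 0.3629] [-1.7999e+02 -1.0000e-02 -1.7717e+02] w 0.0126 f [ 0.3  0.3 -2.4] gf 73.9
```

View pics/w11.png

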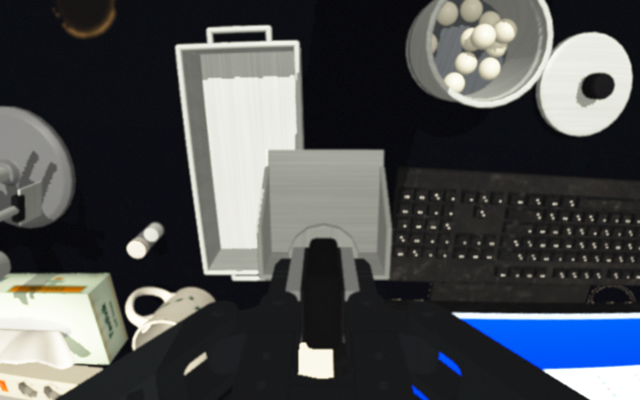

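Tub and pan are empty; all 11 balls seem to be in the jar ((447,14) … (454,83), one half-hidden at (432,42)). Before hanging, one close look at the slot.

```bash
python3 - <<'E'
from h import *
robot.line_to([.55,-.11,.40],rotation=[180,0,-90],vel=.2); obs()
w,C=snap("wrist","w12")
k=[.6044,-.3347,.234]; a=np.radians(151)
print(proj("wrist",k,C))
for s in(-1,1):
  e=np.array([k[0]+.106*np.cos(a)-s*.008*np.sin(a),k[1]+.106*np.sin(a)+s*.008*np.cos(a),.188]); print(proj("wrist",e,C))
E
```

```text
t 64.5 tcp [ 0.55   -0.1097  0.4   ] [180.     0.   -90.03] w 0.0123 f [ 0.5  0.4 -1.7] gf 73.9
[ 228.3018826  -172.17544116]
[372.13322193 -43.65260721]
[383.61224147 -64.71612096]
```

View pics/w12.png

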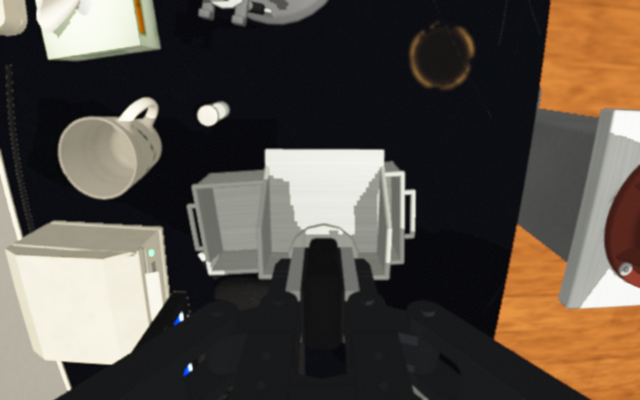

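The stand is out of frame (only its base at (270,8)). My picture budget is spent, so I'll measure numerically: shift over and sample brightness along arcs at prong height.

```bash
python3 - <<'E'
from h import *
robot.line_to([.50,-.165,.46],rotation=[180,0,-70],vel=.2)
w,C=snap("wrist","w13"); g=cv2.cvtColor(w,cv2.COLOR_BGR2GRAY)
k=np.array([.6044,-.3347])
print(proj("wrist",[*k,.234],C),proj("wrist",[k[0]-.08*.875,k[1]+.08*.485,.182],C))
A=np.arange(131,172,1.)
for r in(.075,.085,.09,.095,.1):
    row=[]
    for a in np.radians(A):
        u=proj("wrist",[k[0]+r*np.cos(a),k[1]+r*np.sin(a),.182],C); row.append(int(cv2.getRectSubPix(g,(1,1),(float(u[0]),float(u[1])))[0,0]))
    print(r,row)
a=np.radians(151)
print("radial",[int(cv2.getRectSubPix(g,(1,1),tuple(map(float,proj("wrist",[k[0]+r*np.cos(a),k[1]+r*np.sin(a),.182],C))))[0,0]) for r in np.arange(.04,.12,.003)])
for s in(-.0125,.0125):
    print("prong",s,[int(cv2.getRectSubPix(g,(1,1),tuple(map(float,proj("wrist",[k[0]+r*np.cos(a)-s*np.sin(a),k[1]+r*np.sin(a)+s*np.cos(a),.182],C))))[0,0]) for r in np.arange(.04,.13,.003)])
# knob top: dark blob centroid
u=proj("wrist",[*k,.234],C); x0,y0=int(u[0])-45,max(0,int(u[1])-45); m=(g[y0:y0+90,x0:x0+90]<60).astype(np.uint8)
n,l,st,ce=cv2.connectedComponentsWithStats(m)
for i in range(1,n):
    if st[i,4]>150: print(st[i],ce[i]+[x0,y0])
E
```

```text
[267.65333858 -78.68770307] [336.57354411  18.72602558]
0.075 [153, 155, 156, 156, 157, 157, 157, 154, 134, 126, 145, 151, 153, 155, 153, 148, 157, 162, 161, 162, 162, 162, 161, 162, 162, 161, 157, 130, 117, 144, 152, 154, 154, 154, 153, 149, 144, 140, 139, 139, 136]
0.085 [153, 154, 155, 156, 156, 156, 157, 158, 160, 144, 124, 144, 151, 154, 155, 148, 143, 148, 147, 144, 142, 141, 141, 140, 139, 135, 110, 116, 147, 153, 153, 154, 138, 64, 15, 12, 13, 13, 14, 15, 15]
0.09 [133, 134, 134, 135, 134, 134, 135, 135, 136, 132, 117, 133, 151, 153, 155, 152, 114, 85, 63, 43, 30, 21, 17, 13, 14, 17, 69, 133, 152, 153, 156, 147, 87, 21, 13, 14, 14, 14, 14, 14, 14]
0.095 [14, 16, 15, 14, 14, 14, 14, 14, 14, 14, 34, 104, 146, 153, 155, 154, 101, 24, 13, 14, 16, 15, 14, 13, 14, 29, 94, 146, 153, 154, 153, 110, 29, 13, 13, 13, 15, 15, 14, 14, 15]
0.1 [14, 15, 14, 14, 15, 15, 14, 14, 14, 14, 16, 51, 113, 142, 147, 150, 139, 58, 13, 15, 13, 13, 14, 14, 14, 35, 82, 126, 132, 126, 125, 73, 16, 16, 15, 15, 15, 15, 15, 14, 14]
radial [153, 154, 153, 153, 152, 153, 153, 154, 153, 142, 162, 161, 162, 161, 162, 142, 111, 15, 14, 13, 13, 13, 14, 14, 15, 14, 14]
prong -0.0125 [116, 115, 129, 146, 147, 149, 148, 148, 149, 149, 149, 149, 149, 150, 150, 150, 152, 151, 150, 114, 147, 121, 15, 14, 14, 13, 15, 13, 15, 14]
prong 0.0125 [153, 153, 153, 154, 154, 154, 148, 123, 105, 123, 150, 151, 151, 151, 152, 151, 153, 154, 153, 118, 142, 129, 18, 15, 15, 15, 13, 14, 13, 14]
[  0   0  19  37 492] [228.82926829  18.58739837]
[   0   35   90   55 3603] [265.40549542  68.92756037]
```

Prong gap at radius 95 mm runs 147.3°–156.7° (15.6 mm wide, as given), centre 152.0°; prong ends about 105 mm. Insert there.

```bash
cat >> h.py <<'E'
K=np.array([.6044,-.3347]); SA=152.; 
def sl(r,z):
    a=np.radians(SA); return [K[0]+r*np.cos(a),K[1]+r*np.sin(a),z]
E
python3 - <<'E'
from h import *
robot.move_pose(sl(.175,.40),[180,0,SA]); 
robot.line_to(sl(.175,.278),vel=.2); obs()
print("in",robot.line_to(sl(.081,.278),vel=.06,guard=5)); o=obs()
d=np.array(o["tool_pos"][:2])-K; print(np.hypot(*d),np.degrees(np.arctan2(d[1],d[0])))
E
```

```text
t 67.9 tcp [ 0.4502 -0.2528  0.2794] [-1.7998e+02  9.0000e-02  1.5201e+02] w 0.0123 f [ 0.3 -0.3 -1.7] gf 73.9
in False
t 69.6 tcp [ 0.5327 -0.2966  0.2781] [-180.    0.  152.] w 0.0124 f [ 0.   0.3 -1.6] gf 73.9
0.0811635210198851 151.9807736658012
```

Entered without contact. Lower until the collar rests, check the height, release.

```bash
python3 - <<'E'
from h import *
print("down",robot.line_to(sl(.081,.255),vel=.02,guard=4)); o=obs(); print("collar z",o["tool_pos"][2]-.169-DZ+.088)
E
```

```text
down True
t 70.2 tcp [ 0.5329 -0.2967  0.269 ] [-1.7999e+02  2.0000e-02  1.5200e+02] w 0.0124 f [-0.6 -0.4  4.4] gf 74.9
collar z 0.18395449599445218
```

```bash
python3 - <<'E'
from h import *
robot.set_gripper(.04); o=obs()
robot.line_to(sl(.081,.31),vel=.1); robot.line_to(sl(.081,.404),vel=.2); obs()
w,C=snap("wrist","w14"); g=cv2.cvtColor(w,cv2.COLOR_BGR2GRAY)
print("handle top pred",proj("wrist",sl(.08,.236),C),"nose pred",proj("wrist",sl(.122,.096),C))
u,v=map(int,proj("wrist",sl(.08,.236),C))
for r in range(v-40,v+41,8): print(r,[int(x) for x in g[r,u-44:u+45:4]])
n=proj("wrist",sl(.122,.096),C); u,v=map(int,n)
print("nose col",[(r,int(g[r,u])) for r in range(v-14,v+15,2)]); print("nose row",[(c,int(g[v+6,c])) for c in range(u-60,u+61,4)])
E
```

```text
t 70.6 tcp [ 0.5326 -0.2964  0.2678] [ 1.7997e+02 -1.0000e-01  1.5200e+02] w 0.0401 f [-0.8 -0.5 -1.1] gf 0.0
t 71.8 tcp [ 0.5329 -0.2967  0.4025] [ 1.7996e+02 -1.7000e-01  1.5200e+02] w 0.0398 f [-1. -1. -0.] gf 0.0
handle top pred [323.11471611 198.7200858 ] nose pred [322.72473876 117.93007513]
158 [182, 155, 174, 183, 240, 241, 178, 120, 117, 238, 240, 240, 240, 237, 146, 141, 178, 239, 240, 239, 190, 238, 27]
166 [227, 141, 192, 168, 239, 242, 186, 161, 172, 238, 244, 245, 237, 218, 161, 161, 211, 233, 220, 229, 172, 238, 76]
174 [211, 149, 176, 166, 230, 240, 192, 244, 241, 155, 28, 28, 40, 231, 245, 225, 210, 206, 162, 178, 159, 236, 98]
182 [211, 164, 156, 148, 200, 203, 239, 243, 241, 72, 26, 26, 25, 139, 244, 243, 158, 148, 147, 187, 149, 236, 95]
190 [186, 191, 174, 195, 194, 195, 202, 243, 241, 45, 25, 26, 25, 122, 174, 237, 140, 147, 150, 200, 189, 232, 96]
198 [140, 176, 180, 179, 182, 182, 158, 162, 218, 38, 34, 33, 32, 90, 115, 95, 122, 126, 175, 181, 177, 150, 97]
206 [96, 124, 160, 160, 161, 161, 156, 161, 156, 33, 34, 34, 33, 65, 97, 97, 96, 96, 95, 95, 99, 157, 15
[... 302 characters left out ...]
90, 95, 95, 94, 95, 114]
238 [161, 161, 156, 163, 162, 161, 161, 161, 162, 161, 161, 161, 149, 96, 97, 126, 159, 161, 144, 124, 156, 152, 161]
nose col [(103, 18), (105, 16), (107, 16), (109, 39), (111, 201), (113, 245), (115, 245), (117, 245), (119, 246), (121, 245), (123, 244), (125, 244), (127, 243), (129, 243), (131, 242)]
nose row [(262, 16), (266, 16), (270, 16), (274, 14), (278, 17), (282, 216), (286, 241), (290, 244), (294, 244), (298, 244), (302, 244), (306, 244), (310, 244), (314, 244), (318, 244), (322, 244), (326, 244), (330, 244), (334, 244), (338, 244), (342, 244), (346, 244), (350, 244), (354, 244), (358, 244), (362, 230), (366, 16), (370, 15), (374, 16), (378, 16), (382, 16)]
```

```bash
python3 - <<'E'
from h import *
C=cal("wrist"); a=np.radians(SA); u=np.array([np.cos(a),np.sin(a)])
f=lambda uv,z:np.round((onplane("wrist",uv,z,C)[:2]-K)@np.array([[u[0],-u[1]],[u[1],u[0]]]),4)
print("rear top edge (r,lat)",f((323,227),.236),"nose",f((322.5,110.5),.098),"corners",f((280.5,124),.098),f((364,124),.098))
E
```

```text
rear top edge (r,lat) [ 0.0593 -0.    ] nose [1.304e-01 1.000e-04] corners [0.1167 0.0437] [ 0.1166 -0.043 ]
```

```bash
cat >> h.py <<'E'
def scoopcheck(name):
    w,C=snap("wrist",name); g=cv2.cvtColor(w,cv2.COLOR_BGR2GRAY)
    a=np.radians(SA); u=np.array([np.cos(a),np.sin(a)])
    f=lambda uv,z:np.round((onplane("wrist",uv,z,C)[:2]-K)@np.array([[u[0],-u[1]],[u[1],u[0]]]),4)
    c=int(proj("wrist",sl(.08,.236),C)[0]); col=g[:,c-3:c+4].mean(1)
    top=next(r for r in range(60,190) if col[r]>120); bot=next(r for r in range(205,300) if col[r]>100)
    print("rows",top,bot,"rear top edge",f((c,bot),.236),"nose",f((c,top),.096))
E
python3 - <<'E'
from h import *
robot.pause(.5); scoopcheck("w15"); obs()
E
```

```text
rows 113 224 rear top edge [0.0602 0.0001] nose [ 0.1266 -0.0002]
t 72.4 tcp [ 0.5329 -0.2967  0.404 ] [ 1.7998e+02 -8.0000e-02  1.5200e+02] w 0.0403 f [-0.  -0.4  0.1] gf 0.0
```

```bash
python3 - <<'E'
from h import *
for i in range(3): robot.pause(.6); scoopcheck("w16%d"%i)
E
```

```text
rows 115 222 rear top edge [0.0616 0.0001] nose [ 0.1244 -0.0002]
rows 117 221 rear top edge [0.0624 0.0001] nose [ 0.1224 -0.0002]
rows 118 220 rear top edge [0.0632 0.0001] nose [ 0.1214 -0.0002]
```

Scoop is settling upright (nose 122 mm, handle back edge 63 mm from the axis). Now the lid.

```bash
cat >> h.py <<'E'
def lidfind(name):
    w,C=snap("wrist",name); g=cv2.cvtColor(w,cv2.COLOR_BGR2GRAY); hsv=cv2.cvtColor(w,cv2.COLOR_BGR2HSV)
    m=((g>130)&(hsv[...,1]<60)).astype(np.uint8); cs,_=cv2.findContours(m,cv2.RETR_EXTERNAL,cv2.CHAIN_APPROX_NONE)
    for c in sorted(cs,key=cv2.contourArea)[-4:]:
        A=cv2.contourArea(c)
        if A<2000: continue
        P=np.array([onplane("wrist",p,.022,C)[:2] for p in cv2.convexHull(c)[:,0].astype(float)]).astype(np.float32)
        (x,y),r=cv2.minEnclosingCircle(P); print("lid-like",A,np.round([x,y,r],4),"fill",round(A/cv2.contourArea(cv2.convexHull(c)),2),cv2.boundingRect(c))
    d=(g<70).astype(np.uint8); n,l,st,ce=cv2.connectedComponentsWithStats(d)
    for i in range(1,n):
        if 150<st[i,4]<6000 and st[i,1]<230: print("dark",st[i],np.round(onplane("wrist",ce[i],.040,C),4))
    return w,C
E
python3 - <<'E'
from h import *
robot.move_pose([.48,.34,.33],[180,0,180]); obs()
lidfind("w17")
E
```

```text
t 76.6 tcp [0.4806 0.3393 0.3301] [-1.7999e+02  1.0000e-02  1.7993e+02] w 0.04 f [-0.1  0.1 -0.6] gf 0.0
lid-like 2197.5 [ 0.8142 -0.1221  0.0779] fill 0.97 (0, 345, 50, 55)
lid-like 9209.0 [ 0.5963 -0.0388  0.1715] fill 0.57 (0, 119, 87, 228)
lid-like 9555.5 [0.4653 0.3698 0.0597] fill 0.99 (297, 84, 111, 112)
lid-like 14646.5 [0.4443 0.1821 0.0797] fill 0.98 (105, 54, 135, 138)
dark [486 107  33  28 729] [0.4395 0.5208 0.04  ]
dark [341 132  26  28 590] [0.4658 0.3695 0.04  ]
```

Lid found at (0.4655, 0.3697), radius 59.7 mm, knob concentric; it had been knocked about 3 cm. Grasp it.

```bash
python3 - <<'E'
from h import *
x,y=.4655,.3697
robot.set_gripper(.06)
robot.line_to([x,y,.14],rotation=[180,0,180],vel=.2)
hit=robot.line_to([x,y,.094],vel=.04,guard=5); o=obs(); print(hit)
if hit: robot.line_to([x,y,o["tool_pos"][2]+.002],vel=.05)
robot.set_gripper(.02); obs()
robot.line_to([x,y,.24],vel=.12); obs()
w,C=snap("wrist","w18")
g=cv2.cvtColor(w,cv2.COLOR_BGR2GRAY)
m=(g>130).astype(np.uint8); n,l,st,ce=cv2.connectedComponentsWithStats(m)
for i in range(1,n):
    if st[i,4]>800: print(st[i],np.round(ce[i]))
E
```

```text
t 79.4 tcp [0.4657 0.3698 0.0943] [ 1.7999e+02  3.0000e-02 -1.8000e+02] w 0.0601 f [ 1.1 -0.1  0.9] gf 0.0
False
t 79.8 tcp [0.4657 0.3699 0.0946] [ 1.7997e+02  4.0000e-02 -1.8000e+02] w 0.028 f [-0.8 -0.1  4.8] gf 59.2
t 81.2 tcp [0.4652 0.3695 0.239 ] [-1.7996e+02 -8.0000e-02  1.8000e+02] w 0.0281 f [ 0.1 -0.3 -2.2] gf 59.2
[    0    74   163   179 10543] [ 92. 175.]
[  438    75   136   140 13106] [504. 143.]
[  195   127   256   183 31187] [323. 213.]
[ 277  303   91   55 3209] [322. 336.]
```

```bash
cat >> h.py <<'E'
def jarfind(w,C,guess):
    g=cv2.cvtColor(w,cv2.COLOR_BGR2GRAY); hsv=cv2.cvtColor(w,cv2.COLOR_BGR2HSV)
    m=((g>75)&(hsv[...,1]<70)).astype(np.uint8); cs,_=cv2.findContours(m,cv2.RETR_EXTERNAL,cv2.CHAIN_APPROX_NONE)
    u=proj("wrist",guess,C); c=next((c for c in cs if cv2.contourArea(c)>3000 and cv2.pointPolygonTest(c,(float(u[0]),float(u[1])),False)>0))
    print("box",cv2.boundingRect(c)); P=np.array([onplane("wrist",p,.095,C)[:2] for p in cv2.convexHull(c)[:,0].astype(float)])
    cam=(-C[2].T@C[3])[:2]; ctr=P.mean(0)
    for _ in range(4):
        d=ctr-cam; d/=np.hypot(*d); Q=P[(P-ctr)@d>0.0]
        s=np.linalg.lstsq(np.c_[2*Q,np.ones(len(Q))],(Q**2).sum(1),rcond=None)[0]; ctr=s[:2]
    r=np.sqrt(s[2]+ctr@ctr); print("jar",np.round(ctr,4),"R",round(r,4),"res",np.abs(np.hypot(*(Q-ctr).T)-r).max().round(4),len(Q)); return ctr,r
E
python3 - <<'E'
from h import *
robot.line_to([.49,.29,.30],vel=.2); obs()
w,C=snap("wrist","w19"); print(proj("wrist",[.44,.2,.095],C)); jarfind(w,C,[.44,.2,.095])
robot.line_to([.49,.32,.30],vel=.2)
w,C=snap("wrist","w20"); jarfind(w,C,[.44,.2,.095])
E
```

```text
t 81.9 tcp [0.4898 0.2902 0.2993] [ 1.7999e+02 -5.0000e-02  1.7998e+02] w 0.0281 f [ 0.  -0.1 -2.1] gf 59.2
[206.0315483  120.46612908]
box (140, 35, 311, 276)
jar [0.5554 0.2886] R 0.1109 res 0.0006 12
box (102, 37, 349, 274)
jar [0.5525 0.3195] R 0.1121 res 0.0016 8
```

```bash
python3 - <<'E'
from h import *
for y in (.36,.385):
    robot.line_to([.50,y,.36],vel=.2)
    w,C=snap("wrist","w21_%d"%(y*1000)); jarfind(w,C,[.44,.2,.095])
E
```

```text
box (99, 33, 144, 132)
jar [0.4386 0.2074] R 0.0597 res 0.0002 27
box (74, 35, 147, 131)
jar [0.4386 0.2067] R 0.0594 res 0.0005 25
```

Jar confirmed at (0.4386, 0.207), R 59.6 mm. Place the lid.

```bash
python3 - <<'E'
from h import *
x,y=.4388,.2069
robot.line_to([x,y,.25],vel=.2); robot.line_to([x,y,.205],vel=.1); obs()
print(robot.line_to([x,y,.178],vel=.02,guard=4)); obs()
E
```

```text
t 85.0 tcp [0.4388 0.207  0.2052] [ 180.      0.   -179.99] w 0.0282 f [ 0.7 -0.4 -1.4] gf 59.5
True
t 86.0 tcp [0.4387 0.2069 0.1837] [-1.7999e+02 -1.0000e-02  1.8000e+02] w 0.0281 f [-0.5  0.1  5.5] gf 60.2
```

Contact at exactly the seated height (0.1836 expected). Release, back off, verify the lid, then the scoop.

```bash
python3 - <<'E'
from h import *
robot.set_gripper(.05); x,y=.4388,.2069
robot.line_to([x,y,.24],vel=.1); robot.line_to([.48,.207,.36],vel=.2)
w,C=snap("wrist","w22"); g=cv2.cvtColor(w,cv2.COLOR_BGR2GRAY)
m=(g>110).astype(np.uint8); cs,_=cv2.findContours(m,cv2.RETR_EXTERNAL,cv2.CHAIN_APPROX_NONE); u=proj("wrist",[x+.03,y,.1],C)
for c in cs:
    if cv2.contourArea(c)>3000 and cv2.pointPolygonTest(c,(float(u[0]),float(u[1])),False)>0:
        P=np.array([onplane("wrist",p,.097,C)[:2] for p in cv2.convexHull(c)[:,0].astype(float)]).astype(np.float32); print("disc@.097",cv2.minEnclosingCircle(P))
u=proj("wrist",[x,y,.133],C).astype(int); q=(g[u[1]-35:u[1]+35,u[0]-35:u[0]+35]<70).astype(np.uint8); n,l,st,ce=cv2.connectedComponentsWithStats(q)
for i in range(1,n):
    if st[i,4]>200: print("knob",st[i],onplane("wrist",ce[i]+u-35,.130,C))
robot.move_pose(sl(.081,.404),[180,0,SA]); robot.pause(.3); obs(); scoopcheck("w23")
t,C=snap("top","top23")
hsv=cv2.cvtColor(t,cv2.COLOR_BGR2HSV); print("vial,mouse shift: ",[float(np.abs(t[a:b,c:d].astype(int)-cv2.imread("pics/top0.png")[a:b,c:d]).mean().round(1)) for a,b,c,d in[(138,158,380,400),(140,180,294,316)]])
E
```

```text
disc@.097 ((0.43993639945983887, 0.20592746138572693), 0.061960842460393906)
knob [ 18  18  33  35 917] [0.43881621 0.20534409 0.13      ]
t 90.0 tcp [ 0.5331 -0.2962  0.4041] [-180.      0.    152.05] w 0.05 f [0.8 0.1 0.3] gf 0.0
rows 118 219 rear top edge [0.0637 0.0004] nose [0.1209 0.0005]
vial,mouse shift:  [10.7, 8.6]
```

```bash
python3 - <<'E'
from h import *
print(robot.job_done())
E
```

```text
the job is handed in; nothing more can be done
None
```

I handed the job in at about 90 s, but the call returned no verdict: all 11 balls I could find are in the jar, the lid is seated flat, and the scoop hangs upright in the front slot. I saw no sign that the mouse or vial had moved, though the final picture check on them was inconclusive.

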